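# Nest the sample tubs on the leaning stacker and press the stack down

## Task

Nest the blue tub fully home in the grey tub on the leaning stacker, then nest the yellow tub fully home in the blue one. Press the stack gently down along its slope until the stacker's stiff sled is at its lower stop, let go, and leave the steel cup where it stands.

Things in the scene. Friction and masses are not known exactly. Their poses are not given: they have to be found in the camera images.
- blue_tub: Loose blue rectangular open tub, 106 x 66 mm over the rim, 48 high, ~0.12 kg. Origin: centre of underside; z up out of the mouth, x along the 106 mm side, y across the 66. The rim turns down into a skirt 22 mm deep (26 to 48 above the origin), its outer faces upright, 66 apart: grip there, across y. Walls taper to a foot 82 x 42; mouth 95 x 55 inside. Same after half a turn about z.
- yellow_tub: Yellow tub, same shape, size and axes as the blue one. A tub nests when moved along the lower tub's z axis into its mouth, long sides parallel. Home means: the upper skirt rests on the rim below, the upper origin 22 mm along z from the lower one, with about 1.6 mm side play all round. It slips in freely; the taper guides it. To clear the rim below, the origins must be over 48 mm apart.
- stand: Leaning stacker, fixed: aluminium base plate 125 x 100 x 12 mm, four 8 mm steel rods that lean 0.56 rad (32 degrees) from vertical toward the stand's own -x, the robot's side. A sled with the grey tub slides on the rods. Origin on the worktop, about under the grey tub's mouth, 97 mm from the plate's centre toward -x; x away from the robot, z up. About 150 mm high.
- first_tub (a point): Centre of the underside of the grey tub: fixed on the sled, same shape and size as the loose tubs. The frame leans with it: z out of its mouth along the rods (32 degrees from vertical, toward the stand's -x), x along its 106 mm side (up the slope, away from the robot), y across its 66 mm width (level). 53 to 75 mm above the worktop.
- sled (a joint): Travel of the sled down its rods in m: 0 at the top, 0.025 at the lower stop; along -z of first_tub. Stiff (11 N dry friction, own weight balanced: a push of about 8 to 13 N moves it): it stays where it is left and the weight of the tubs does not move it. Starts between 0 and 0.008. A push that rises past about 16 N means that it is at the stop.
- steel_cup: Empty steel cup, 77 mm wide, 83 mm high, to the right of the stacker; bystander. Origin: centre of its underside.

How it is judged:
On the way, in this order (a step that is already met when the one before it is completed fails the run):
1. the blue tub is nested home in the grey tub (z of blue_tub in the frame of first_tub between 0.0195 and 0.0245 m and x of blue_tub in the frame of first_tub between -0.004 and 0.004 m and y of blue_tub in the frame of first_tub between -0.004 and 0.004 m and angle between the z axis of blue_tub and the z axis of first_tub, either way round below 0.05 rad), for 0.2 s.
2. the yellow tub is nested home in the blue tub, which is still home in the grey one (all of step 1 and z of yellow_tub in the frame of blue_tub between 0.0195 and 0.0245 m and x of yellow_tub in the frame of blue_tub between -0.004 and 0.004 m and y of yellow_tub in the frame of blue_tub between -0.004 and 0.004 m and angle between the z axis of yellow_tub and the z axis of blue_tub, either way round below 0.05 rad), for 0.2 s.
At the end, for the whole second after the job is handed in: The blue tub is home in the grey one and the yellow tub home in the blue one (each 22 mm, +-2.5 mm, up from the tub below, centred within 4 mm, axes within 0.05 rad), the sled is within 2.5 mm of its lower stop, and the tubs are released and at rest (all of step 2 and value of joint sled above 0.0225 m and linear speed of each of blue_tub, yellow_tub below 0.02 m/s); the robot touches nothing.
It fails at once if the stack is pressed hard: more than 60 N on the grey tub or between the tubs (contact force between blue_tub and stand above 60 N or contact force between yellow_tub and blue_tub above 60 N).
It fails at once if the steel cup is pushed more than 30 mm (distance of steel_cup from where it was at the start of the episode above 0.03 m).
It also fails if it takes over 45 s, if anything falls off the work surface, if the arm or the gripper's body presses on something with over 40 N, if the wrist force passes 120 N, or if a joint passes its speed limit or range.

## Robot

A 6-joint arm with a two-finger parallel gripper is mounted at the origin on a cart in front of the work surface, level with it; the furniture and walls round the work are solid. World frame = base frame: x ahead of the robot, y to its left, z up, the work surface at z = 0. Lengths are in m, angles in rad, forces in N, time in s.
With the tool pointing down it reaches from about 0.275 to 0.825 m from the base axis. Payload 4.9 kg.
Tool frame: the origin (TCP) lies midway between the tips of the shut fingers; the grasp point (between the pads) lies 19 mm behind it (grip_point_offset is the distance from the TCP to the grasp point, in m); z points along the fingers, y is the line along which they close (so a half turn about z gives the same grasp; the last joint's range is limited). The gripper opens to 85 mm and grips with 20 to 120 N. Pads are 22 mm wide; open, the fingers measure 114 mm over their backs; the gripper's body (76 mm by 85 mm) begins 54 mm behind the grasp point. The pads swing forward as they close: fully open they stand 13 mm farther back than shut.
Start: joints at [-1.374, 0.326, -0.193, 1.052, 0, 1.437], TCP at [0.179, -0.52, 0.207] pointing down, gripper open.
Joint ranges: [-2.65, 2.65], [-0.97, 1.79], [-1.3, 1.35], [-1.93, 2.1], [-1.47, 1.37], [-3.14, 3.14]. Speed limits (rad/s): [2.57, 2.57, 3.14, 3.14, 3.14, 3.14].

## Interface

Orientations are given as a rotation vector (axis times angle).
In Python, from cell import * gives the robot as it stands. Calls block until the motion is done:
- movep(position, orientation): joint-space move of the TCP to a pose.
- move_l(position, velocity=0.15, rot=None, until_force=None): straight line of the TCP; rot=None keeps the orientation; velocity is the mean speed in m/s. With until_force (N) it stops when the force on the tool has changed by that much, and returns True; else False.
- set_joints(angles): joint-space move.
- let_go() and grab(newtons=None): open the fingers fully, or close them until they stop; newtons is the grip in N (None keeps the last).
- sleep(seconds).
- ik(position, orientation): joint angles nearest the present ones, or None.
- get_state(): the state.
- grab_frame(name): name is "scene" or "side" or "wrist"; returns a dict with "img" (420x560x3 uint8, red, green, blue), "fx", "fy", "cx", "cy" (pixels), "k1" (the pictures are not rectified: a ray, as slopes to the right and down, at radius r is drawn at 1 + k1 r^2 times it, then the intrinsics apply), "cam_to_world" (4x4, takes a point from camera to world coordinates); the wrist camera has in their place "T_tool_cam" (4x4, takes a point from camera to tool coordinates, whose origin is the TCP and whose axes are the flange's). Camera axes: x right, y down, z forward; pixel columns grow to the right and rows downward; lengths in m; the calibration is good to about 2 mm. A picture is of the moment at which its call begins: read the wrist's pose just before it. There is no depth.
A pose or a line that the arm cannot do raises MotionError and nothing moves.
- sign_off(): hands the job in; it is judged then, once.
Trained networks look in the newest picture that a camera, given by its name, has taken for a name from the list of things; names that differ only in an ending like _2 or _b are one class to them, and where a whole thing is asked for, a point or a joint stands for the part that bears it (a point fixed in the world has none). Each returns a list of dicts, best first, with "score" (0 to 1); they miss things now and then, are a little off and sometimes report something else, mostly with a low value. They report only what shows in the picture. A call takes as long as a camera call.
- spot_in(camera, name): "centre" ([column, row] in pixels, amid what is visible of it).
- silhouettes(camera, name): "mask" (420x560 bool, what is visible of it) and "centre" ([column, row] in pixels, amid what is visible of it).
- tip_of(camera, name): "centre" ([column, row] in pixels: a listed point, or the origin of a listed thing).
The state is a dict: "clock": time; "q": joint angles; "joint_velocities": joint speeds; "tau": joint torques, N m; "position": TCP position; "eef_rot": TCP orientation; "contact_force": force on the tool from outside, world axes, zero at the start; "wrist_torque": the same for the moment, N m; "finger_gap": opening from 0.0 (shut) to 1.0 (fully open); "grasp_force": force on a finger pad.
Only numpy, scipy, OpenCV 4.12 (cv2) and the standard library are available. Lean on these libraries where they do the work, as an engineer would, in place of code of your own. Each camera call takes 0.05 s, during which the arm holds its last target. There are 200 camera calls.

## Working session

There is one attempt and no reset: what is moved stays moved. The work goes in short steps, each a Python script; the robot and the scene stay as the last script left them, time stands still between calls to the robot, and variables do not carry over. Pictures are saved under pics/ and viewed, at most 10 in all, crops included, and the job is handed in when it is done.

```bash
mkdir -p pics; ls
python3 - <<'E'
from cell import *
import cv2,numpy as np
for c in ["scene","side"]:
    f=grab_frame(c); cv2.imwrite(f"pics/{c}0.png",f["img"][:,:,::-1])
    print(c,f["fx"],f["fy"],f["cx"],f["cy"],f["k1"]);print(np.round(f["cam_to_world"],4).tolist())
    for n in ["blue_tub","yellow_tub","stand","first_tub","steel_cup","sled"]:
        for fn in (tip_of,spot_in):
            try: print(n,fn.__name__,[(np.round(d["centre"],1).tolist(),round(d["score"],2)) for d in fn(c,n)][:3])
            except Exception as e: print(n,fn.__name__,e)
print(get_state())
a=cv2.imread("pics/scene0.png");b=cv2.imread("pics/side0.png")
E
```

```text
pics
scene 492.5972041370042 492.5972041370042 274.2749657129259 206.10938872525455 -0.038908690130333635
[[-0.3685, 0.7237, -0.5834, 0.9445], [0.9294, 0.2995, -0.2156, -0.3023], [0.0187, -0.6217, -0.783, 0.7245], [0.0, 0.0, 0.0, 1.0]]
blue_tub call [([297.2, 196.1], 0.68)]
blue_tub call [([299.5, 186.3], 0.84)]
yellow_tub call [([339.3, 256.6], 0.81), ([251.2, 254.3], 0.63)]
yellow_tub call [([343.4, 248.0], 0.66)]
stand call [([249.4, 251.6], 0.85)]
stand call [([212.4, 220.4], 0.61)]
first_tub call [([220.0, 212.8], 0.81)]
first_tub call [([225.7, 212.7], 0.86)]
steel_cup call [([216.9, 193.3], 0.82), ([298.0, 194.0], 0.16)]
steel_cup call [([214.2, 166.5], 0.7)]
sled call it knows: blue_tub, first_tub, stand, steel_cup, yellow_tub
sled call [([225.3, 212.8], 0.93)]
side 405.84771584971406 405.84771584971406 276.57326374258633 205.2867377161523 -0.013109574781656013
[[0.0422, 0.7857, -0.6172, 0.9803], [0.999, -0.0247, 0.0368, -0.5104], [0.0137, -0.6182, -0.7859, 0.7588], [0.0, 0.0, 0.0, 1.0]]
blue_tub call [([282.3, 197.8], 0.59)]
blue_tub call [([280.7, 187.9], 0.85)]
yellow_tub 
[... 420 characters left out ...]
], 0.97)]
{'clock': 1.2, 'q': array([-1.37421539e+00,  3.26204200e-01, -1.92624949e-01,  1.05199762e+00,
       -1.97314478e-05,  1.43656812e+00]), 'joint_velocities': array([-0.00017987,  0.00105656,  0.00133978,  0.00145821, -0.00033934,
        0.00120984]), 'tau': array([-1.95794819e-04, -4.43333673e+01,  2.62758315e+01,  1.15792336e-03,
       -4.37618530e-05, -8.92507934e-07]), 'position': array([ 0.17863504, -0.52018448,  0.20706906]), 'eef_rot': array([-3.09868623e+00, -5.17262701e-01,  3.24695386e-05]), 'contact_force': array([-0.5149673 ,  0.36380605, -0.58979275]), 'wrist_torque': array([ 0.03106277, -0.01171275,  0.00951127]), 'grasp_force': 0.0, 'finger_gap': 1.0013886900561146}
```

View pics/scene0.png

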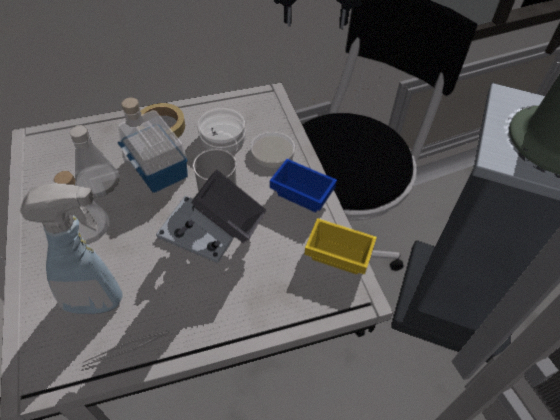

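View pics/side0.png

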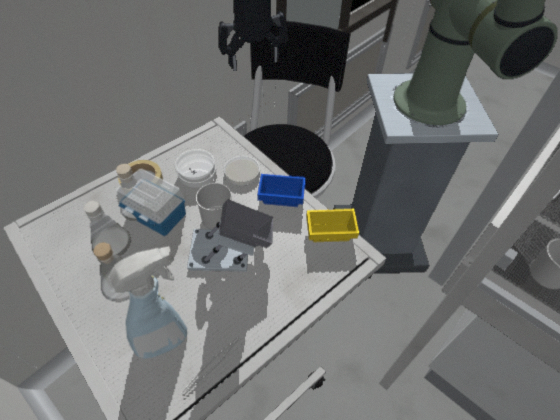

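Scene view: blue tub at (303,186), yellow at (341,247), grey leaning tub at (228,205), and the cup just left of it at (214,168). The side view agrees: blue (281,189), yellow (333,224), grey (246,225), cup (210,200). Next I'll fit poses to the masks.

```bash
cat > h.py <<'E'
from cell import *
import cv2,numpy as np
from scipy.optimize import minimize
from scipy.spatial.transform import Rotation as R
TH=0.56
def frame(c):
    s=get_state(); f=grab_frame(c); T=f.get("cam_to_world")
    if T is None:
        W=np.eye(4); W[:3,:3]=R.from_rotvec(s["eef_rot"]).as_matrix(); W[:3,3]=s["position"]; T=W@np.array(f["T_tool_cam"])
    f["W"]=np.array(T); return f
def proj(f,P):
    T=np.linalg.inv(f["W"]); p=np.atleast_2d(P)@T[:3,:3].T+T[:3,3]
    u=p[:,:2]/p[:,2:]; u=u*(1+f["k1"]*(u**2).sum(1,keepdims=True))
    return u*[f["fx"],f["fy"]]+[f["cx"],f["cy"]]
def box(a,b,z): return [[sx*a/2,sy*b/2,z] for sx in(1,-1) for sy in(1,-1)]
TUB=np.array(box(.106,.066,.048)+box(.106,.066,.026)+box(.082,.042,0))
t=np.linspace(0,2*np.pi,24,endpoint=False)
CUP=np.array([[.0385*np.cos(a),.0385*np.sin(a),z] for a in t for z in(.083,)]+[[.03*np.cos(a),.03*np.sin(a),0] for a in t])
def upright(p): return R.from_euler("z",p[2]).as_matrix(),np.array([p[0],p[1],0])
def lean(p): # x,y of grey origin, yaw, z height
    return R.from_euler("zy",[p[2],-TH]).as_matrix(),np.array([p[0],p[1],p[3]])
def iou(f,pts,mask):
    m=np.zeros((420*4,560*4),np.uint8)
    cv2.fillConvexPoly(m,cv2.convexHull((proj(f,pts)*4+1.5).round().astype(np.int32)),1)
    M=cv2.resize(mask.astype(np.uint8),(2240,1680),interpolation=cv2.INTER_NEAREST)
    return (m&M).sum()/max((m|M).sum(),1)
def fit(views,model,pose,p0,step):
    def cost(p):
        r,o=pose(p); return -np.mean([iou(f,model@r.T+o,m) for f,m in views])
    p0=np.array(p0,float)
    for k in(1,.3):
        S=np.vstack([p0]+[p0+k*np.eye(len(p0))[i]*step[i] for i in range(len(p0))])
        r=minimize(cost,p0,method="Nelder-Mead",options=dict(initial_simplex=S,xatol=1e-4,fatol=1e-4,maxiter=150)); p0=r.x
    return r.x,-r.fun
def ray(f,uv,z):
    u=(np.array(uv)-[f["cx"],f["cy"]])/[f["fx"],f["fy"]]; u=u/(1+f["k1"]*(u@u))
    d=f["W"][:3,:3]@[u[0],u[1],1]; o=f["W"][:3,3]; return o+d*(z-o[2])/d[2]
E
python3 - <<'E'
from h import *
V={c:frame(c) for c in("scene","side")}
ov={c:V[c]["img"].copy() for c in V}
for n,z in(("blue_tub",0),("yellow_tub",0),("steel_cup",0),("first_tub",.065)):
    v=[]
    for c in V:
        d=silhouettes(c,n); t=tip_of(c,n)
        if d: v.append((V[c],d[0]["mask"])); print(n,c,d[0]["score"],d[0]["mask"].sum())
        if t: print("  tip",ray(V[c],t[0]["centre"],z).round(4)); p=ray(V[c],t[0]["centre"],z)
    if n=="steel_cup": x,s=fit(v,CUP,lambda q:(np.eye(3),np.array([q[0],q[1],0])),p[:2],[.01,.01]); P=CUP+np.r_[x,0]
    elif z: x,s=fit(v,TUB,lean,[p[0],p[1],0.1,z],[.01,.01,.2,.005]); r,o=lean(x);P=TUB@r.T+o
    else:
        x,s=max((fit(v,TUB,upright,[p[0],p[1],a],[.01,.01,.2]) for a in(0,.8,1.57,-.8)),key=lambda q:q[1]); r,o=upright(x);P=TUB@r.T+o
    print(n,x.round(4),round(s,3))
    for c in V: cv2.polylines(ov[c],[cv2.convexHull(proj(V[c],P).round().astype(np.int32))],True,(255,0,255))
a=cv2.resize(ov["scene"][130:290,150:390],None,fx=2.5,fy=2.5,interpolation=2); b=cv2.resize(ov["side"][150:280,170:370],None,fx=1,fy=1)
cv2.imwrite("pics/ov.png",a[:,:,::-1])
E
```

```text
blue_tub scene 0.7 2108
  tip [ 0.3626 -0.4673  0.    ]
blue_tub side 0.95 1357
  tip [ 0.3566 -0.4568  0.    ]
blue_tub [ 0.3635 -0.463   1.4242] 0.948
yellow_tub scene 0.7 2600
  tip [ 0.466  -0.3597  0.    ]
yellow_tub side 0.61 1494
  tip [ 0.461  -0.3484  0.    ]
yellow_tub [ 0.469  -0.3578  1.5741] 0.938
steel_cup scene 0.72 1079
  tip [ 0.4199 -0.6145  0.    ]
steel_cup side 0.63 1062
  tip [ 0.4111 -0.6149 -0.    ]
steel_cup [ 0.4181 -0.6161] 0.642
first_tub scene 0.58 3477
  tip [ 0.509  -0.5595  0.065 ]
first_tub side 0.83 2193
first_tub [ 0.5301 -0.5425 -0.5713  0.0676] 0.712
```

View pics/ov.png

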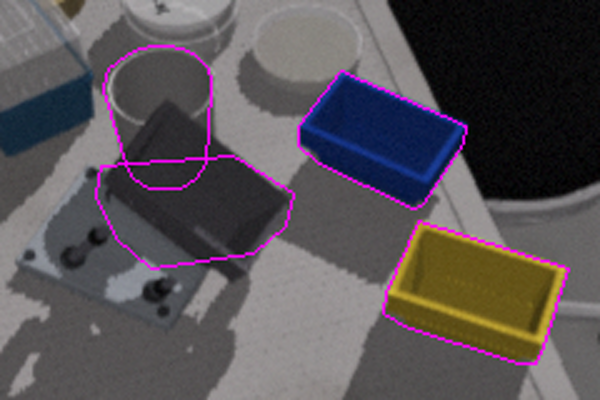

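The overlay fits blue, yellow and the cup well. The grey fit is wrong because its mask is polluted. I'll take the yaw from the plate corners in the crop at (90,170), (20,262) and (165,330).

Run:
```python
from h import *
f=frame("scene"); g=frame("side")
q=lambda u,v:(150+u/2.5,130+v/2.5)
C=[ray(f,q(*c),.012) for c in((90,168),(20,262),(165,330))]
print(np.round(C,4)); print(np.linalg.norm(C[0]-C[1]),np.linalg.norm(C[1]-C[2]))
d=C[1]-C[2]; print(np.arctan2(d[1],d[0]), np.arctan2(*(C[1]-C[0])[1::-1]))
for n in("stand","first_tub"):
  for h,c in((f,"scene"),(g,"side")):
    m=silhouettes(c,n)[0]["mask"]; cv2.imwrite(f"pics/m_{n}_{c}.png",m.astype(np.uint8)*255)
a=cv2.resize(f["img"][160:270,140:280],None,fx=4,fy=4,interpolation=cv2.INTER_CUBIC)
b=cv2.resize(g["img"][170:280,180:300],None,fx=4,fy=4,interpolation=cv2.INTER_CUBIC)[:, :240*2]
b=cv2.resize(b,(240,220));
m=[cv2.resize(cv2.imread(f"pics/m_{n}_scene.png",0)[160:270,140:280],(240,190)) for n in("stand","first_tub")]
o=np.zeros((440,800,3),np.uint8); o[:,:560]=a; o[:220,560:]=b; o[220:410,560:]=m[1][:,:,None]
o=np.clip(o*1.4,0,255).astype(np.uint8); cv2.imwrite("pics/st.png",o[:,:,::-1])
```

```text
[[ 0.4569 -0.6587  0.012 ]
 [ 0.5518 -0.6638  0.012 ]
 [ 0.5636 -0.5451  0.012 ]]
0.09502248953405945 0.119343948642278
-1.6693542346726824 -0.053689251420883904Traceback (most recent call last):
  File "<stdin>", line 9, in <module>
IndexError: list index out of range
```

Run:
```python
from h import *
V={c:frame(c) for c in("scene","side")}; v=[]; ims=[]
for c in V:
    for k in range(3):
        d=silhouettes(c,"first_tub")
        if d: break
        V[c]=frame(c)
    if d: v.append((V[c],d[0]["mask"])); print(c,d[0]["score"],d[0]["mask"].sum())
for y in(-1.65,-1.4,-1.9):
    x,s=fit(v,TUB,lean,[.515,-.535,y,.065],[.01,.01,.1,.005]); print(x.round(4),s)
    if y==-1.65: b=x
r,o=lean(b)
for f,m in v:
    i=f["img"].copy(); cs,_=cv2.findContours(m.astype(np.uint8),0,2)
    cv2.drawContours(i,cs,-1,(0,255,0),1)
    for a,bb,z in((.106,.066,.048),(.082,.042,0)):
        q=np.array(box(a,bb,z))[[0,1,3,2]]
        cv2.polylines(i,[proj(f,q@r.T+o).round().astype(np.int32)],True,(255,0,255))
    ims.append(cv2.resize(i[160:280,150:290],(400*1,343),interpolation=cv2.INTER_CUBIC))
cv2.imwrite("pics/st.png",np.clip(np.hstack(ims)[:,:,::-1]*1.5,0,255))
q0=get_state()
for n,pos,rz in(("st",o+r@[0,0,.2],r),):
    Rt=r@np.diag([1,-1,-1.])
    for h in(.03,.06,.1,.15):
      for k in(0,np.pi):
        print(h,k,ik((o+r@[0,0,h]).tolist(),(R.from_matrix(Rt)*R.from_euler("z",k)).as_rotvec().tolist()))
```

```text
scene 0.87 3361
side 0.85 2252
[ 0.5262 -0.5426 -1.5463  0.0615] 0.736946727229634
[ 0.5325 -0.5411 -1.58    0.0707] 0.7411126717638882
[ 0.5305 -0.5418 -1.578   0.0681] 0.7399730709373284
0.03 0 [-1.13173844  0.59149198 -0.25142382  0.46742625  0.50157204 -2.65991042]
0.03 3.141592653589793 [-1.13173844  0.59149198 -0.25142382  0.46742625  0.50157204  0.48168224]
0.06 0 [-1.15476123  0.5504188  -0.247915    0.52431136  0.50736425 -2.68536353]
0.06 3.141592653589793 [-1.15476123  0.5504188  -0.247915    0.52431136  0.50736425  0.45622912]
0.1 0 [-1.18630234  0.49897682 -0.23629899  0.6045545   0.51484899 -2.72049373]
0.1 3.141592653589793 [-1.18630234  0.49897682 -0.23629899  0.6045545   0.51484899  0.42109892]
0.15 0 [-1.22706464  0.4407677  -0.21066473  0.71114247  0.52373011 -2.76631893]
0.15 3.141592653589793 [-1.22706464  0.4407677  -0.21066473  0.71114247  0.52373011  0.37527372][ WARN:0@13.077] global loadsave.cpp:1063 imwrite_ Unsupported depth image for selected encoder is fallbacked to CV_8U.
```

View pics/st.png

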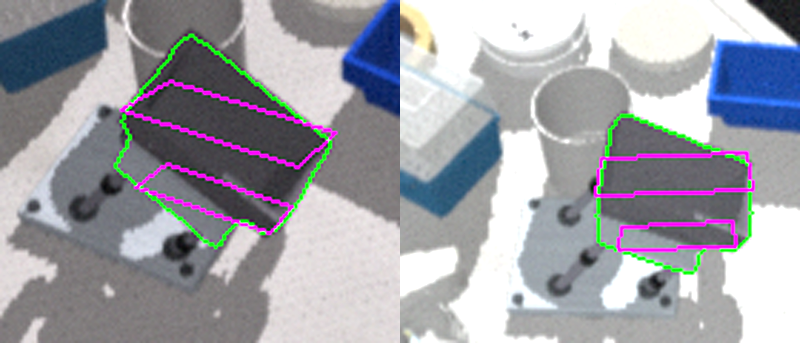

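The model's lean used the wrong Euler convention (extrinsic), and the green mask also includes the sled plate under the tub. I'll fix that, refit, and look from the wrist camera along the tub axis.

```bash
sed -i 's/from_euler("zy"/from_euler("ZY"/' h.py
cat >> h.py <<'E'
def tool(r,half=False): # tool orientation for gripping a tub with rotation matrix r
    m=R.from_matrix(r@np.diag([1,-1,-1.]))
    return (m*R.from_euler("z",np.pi)) if half else m
def best(pos,r):
    q=get_state()["q"]; c=[]
    for h in(0,1):
        rv=tool(r,h).as_rotvec(); s=ik(list(pos),rv.tolist())
        if s is not None: c.append((np.abs(np.array(s)-q).max(),h,s,rv))
    c.sort(key=lambda e:e[0]); return c[0]
def draw(f,r,o,i,col=(255,0,255)):
    for a,b,z in((.106,.066,.048),(.095,.055,.048),(.082,.042,0)):
        q=np.array(box(a,b,z))[[0,1,3,2]]; cv2.polylines(i,[proj(f,q@r.T+o).round().astype(np.int32)],True,col)
E
python3 - <<'E'
from h import *
V={c:frame(c) for c in("scene","side")}; v=[]; ims=[]
for c in V:
    for k in range(3):
        d=silhouettes(c,"first_tub")
        if d: break
        V[c]=frame(c)
    if d: v.append((V[c],d[0]["mask"]))
x,s=fit(v,TUB,lean,[.515,-.535,-1.65,.065],[.01,.01,.1,.005]); print(x.round(4),s)
r,o=lean(x)
pos=o+r@[0,0,.19]; d,h,q,rv=best(pos,r); print(h,np.round(q,2),pos.round(3))
movep(pos.tolist(),rv.tolist()); print(get_state()["clock"])
f=frame("wrist"); i=f["img"].copy(); print(np.round(f["T_tool_cam"],4).tolist())
for n in("first_tub",):
    t=tip_of("wrist",n); d=silhouettes("wrist",n); print(n,[(e["centre"],e["score"]) for e in t],[(e["score"],e["mask"].sum()) for e in d])
    if d: cs,_=cv2.findContours(d[0]["mask"].astype(np.uint8),0,2); cv2.drawContours(i,cs,-1,(0,255,0),1); np.save("gm.npy",d[0]["mask"])
draw(f,r,o,i); cv2.imwrite("pics/w1.png",i[:,:,::-1])
import pickle; pickle.dump((f,v,x),open("g.pkl","wb"))
E
```

```text
[ 0.512  -0.5595 -1.6156  0.0738] 0.8269234415295266
1 [-0.62  0.36 -0.22  0.66 -0.46  0.92] [ 0.517 -0.459  0.235]
3.9667
[[-0.0011, -0.9499, -0.3124, 0.0795], [1.0, -0.001, -0.0004, -0.0], [0.0, -0.3124, 0.9499, -0.1669], [0.0, 0.0, 0.0, 1.0]]
first_tub [([276.2, 162.6], 0.8)] [(0.79, np.int64(7911))]
```

View pics/w1.png

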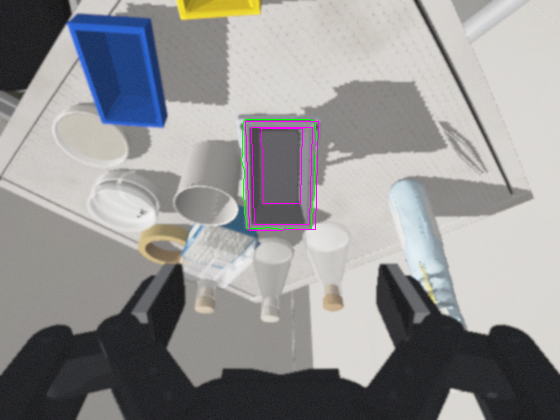

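Wrist view: the grey tub's mouth fills about (243–318, 118–229), and the fit is within a few pixels. Blue sits at (118,70), with the cup clear at (210,185). I'll refine grey and blue using the wrist view, then grasp blue.

Run:
```python
from h import *
import pickle
f,v,x=pickle.load(open("g.pkl","rb")); gm=np.load("gm.npy")
# dark part of wrist mask only (drop bright sled strip)
hsv=f["img"].max(2); m=gm
g,s=fit([(f,m)],TUB,lambda p:lean([p[0],p[1],p[2],.072]),x[:3],[.006,.006,.05]); print("wrist-only",g.round(4),s,x.round(4))
W=frame("wrist"); vs=[]
for c,n in(("wrist","blue_tub"),("scene","blue_tub"),("side","blue_tub")):
    h=W if c=="wrist" else frame(c); d=silhouettes(c,n)
    if d: vs.append((h,d[0]["mask"]))
b1,s1=fit(vs[:1],TUB,upright,[.3635,-.463,1.424],[.006,.006,.05]); b,s=fit(vs,TUB,upright,[.3635,-.463,1.424],[.006,.006,.05])
print("blue wrist",b1.round(4),s1,"all",b.round(4),s)
# inner-mouth check: mean rows/cols of mask
print("mask bbox",np.argwhere(m).min(0),np.argwhere(m).max(0))
row=f["img"][175,225:340].max(1); print(row.tolist()); col=f["img"][100:250,280].max(1); print(col.tolist())
pickle.dump((g,b),open("gb.pkl","wb"))
```

```text
wrist-only [ 0.5091 -0.5606 -1.6225] 0.9640728450783965 [ 0.512  -0.5595 -1.6156  0.0738]
blue wrist [ 0.363  -0.4635  1.4223] 0.9811399470595005 all [ 0.3631 -0.4636  1.4247] 0.8556999918160516
mask bbox [119 241] [229 317]
[136, 136, 134, 134, 131, 129, 128, 127, 126, 123, 120, 119, 115, 114, 121, 133, 155, 197, 217, 202, 168, 150, 149, 150, 136, 103, 82, 79, 76, 80, 77, 81, 75, 81, 86, 94, 100, 102, 101, 101, 96, 100, 104, 101, 103, 103, 103, 102, 100, 102, 101, 102, 102, 100, 99, 101, 104, 102, 103, 104, 103, 101, 104, 105, 103, 102, 101, 105, 102, 100, 102, 100, 95, 102, 122, 142, 152, 152, 150, 150, 152, 149, 145, 141, 138, 139, 141, 129, 128, 129, 133, 136, 136, 136, 136, 136, 139, 140, 153, 169, 187, 204, 213, 216, 215, 216, 216, 215, 214, 214, 215, 214, 215, 216, 216]
[216, 216, 216, 215, 215, 214, 215, 214, 215, 217, 215, 215, 212, 198, 167, 149, 148, 149, 145, 125, 109, 124, 145, 153, 150, 149, 142, 123, 104, 86, 84, 95, 103, 105, 104, 101, 104, 104, 104, 103, 101, 103, 103, 103, 98, 102, 104, 104, 102, 103, 105, 100, 102, 100, 103, 99, 101, 102, 103, 101, 100, 101, 102, 103, 102, 99, 104, 102, 101, 104, 101, 106, 102, 105, 103, 101, 102, 102, 100, 103, 102, 100, 101, 101, 101, 103, 101, 100, 99, 98, 102, 101, 100, 100, 101, 101, 105, 101, 100, 99, 100, 97, 100, 101, 98, 93, 87, 86, 85, 89, 88, 86, 86, 86, 88, 88, 86, 88, 85, 88, 85, 85, 90, 93, 116, 135, 144, 150, 153, 141, 134, 135, 135, 134, 135, 133, 135, 137, 142, 153, 157, 163, 169, 178, 189, 194, 194, 194, 194, 193]
```

Run:
```python
from h import *
import pickle
g,b=pickle.load(open("gb.pkl","rb"))
r,o=upright(b); G=.026
d,h,q,rv=best(o+[0,0,G],r); print(h,np.round(q,2),o)
movep((o+[0,0,.13]).tolist(),rv.tolist())
hit=move_l((o+[0,0,G]).tolist(),velocity=.12,until_force=8); s=get_state(); print("hit",hit,s["position"].round(4),s["clock"])
if not hit:
    grab(40); s=get_state(); print("gap",s["finger_gap"],s["grasp_force"],s["position"].round(4))
    move_l((o+[0,0,.15]).tolist(),velocity=.2); s=get_state(); print("gap",s["finger_gap"],s["grasp_force"],s["contact_force"].round(2),s["clock"])
    # reachable nest poses
    gr,go=lean([g[0],g[1],g[2],.072])
    for z in(.17,.12,.08,.048): e=best(go+gr@[0,0,z],gr); print(z,e[1],np.round(e[2],2))
    f=frame("scene"); cv2.imwrite("pics/grasp.png",cv2.resize(f["img"][60:270,130:410],(560,420))[:,:,::-1])
```

```text
0 [-1.03  0.57 -0.31  0.69  0.    0.69] [ 0.36312932 -0.46361899  0.        ]
hit False [ 0.3638 -0.4641  0.0268] 6.2
gap -0.001170353508347976 0.0 [ 0.3631 -0.4636  0.026 ]
gap -0.00421065929090942 0.0 [0.36 0.19 0.37] 7.7333
0.17 1 [-0.64  0.38 -0.23  0.62 -0.46  0.91]
0.12 1 [-0.67  0.44 -0.26  0.51 -0.45  0.87]
0.08 1 [-0.7   0.49 -0.28  0.44 -0.44  0.84]
0.048 1 [-0.72  0.54 -0.28  0.38 -0.43  0.82]
```

View pics/grasp.png

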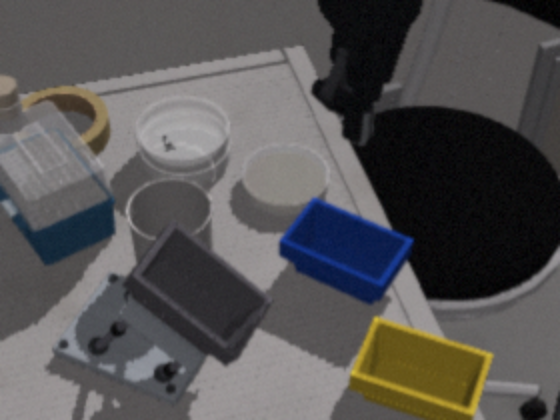

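The picture shows the blue tub unmoved at full-frame (302,186), and the fingers shut empty above it. I'll check where the TCP should project and whether the tub moved, using the images.

Run:
```python
from h import *
V={c:frame(c) for c in("scene","side")}; v=[]
s=get_state(); print(s["position"].round(4),R.from_rotvec(s["eef_rot"]).as_matrix().round(2).tolist())
for c in V:
    d=silhouettes(c,"blue_tub"); v.append((V[c],d[0]["mask"])); print(c,"tcp px",proj(V[c],s["position"]).round(1),"table below",proj(V[c],s["position"]*[1,1,0]).round(1))
    print(fit(v[-1:],TUB,upright,[.3635,-.463,1.424],[.006,.006,.05]))
print(fit(v,TUB,upright,[.3635,-.463,1.424],[.006,.006,.05]))
W=frame("wrist"); d=silhouettes("wrist","blue_tub"); print([(e["score"],e["mask"].sum()) for e in d])
i=W["img"].copy(); r,o=upright([.3631,-.4636,1.4247]); draw(W,r,o,i); cv2.imwrite("pics/w2.png",i[:,:,::-1])
```

```text
[ 0.3625 -0.4626  0.1482] [[0.15, 0.99, -0.0], [0.99, -0.15, 0.0], [0.0, -0.0, -1.0]]
scene tcp px [[306.9 139.9]] table below [[301.5 196.3]]
(array([ 0.36374688, -0.46217337,  1.43709318]), np.float64(0.9686723023371457))
side tcp px [[282.8 154. ]] table below [[281.3 198. ]]
(array([ 0.36363535, -0.46311494,  1.42690575]), np.float64(0.950414333706607))
(array([ 0.36369904, -0.46298663,  1.42822432]), np.float64(0.9573492888227908))
[(0.63, np.int64(9881))]
```

View pics/w2.png

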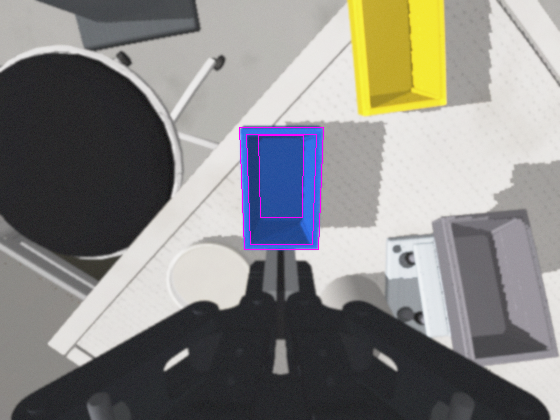

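The pose fit is confirmed: the overlay matches the rim at (243–323, 127–248). So the grasp was too high, because the pads stand back when open. I'll regrasp lower, closing gently and checking the gap.

Run:
```python
from h import *
b=[.3634,-.4633,1.4255]
r,o=upright(b); G=.010
let_go()
d,h,q,rv=best(o+[0,0,G],r)
hit=move_l((o+[0,0,G]).tolist(),velocity=.12,rot=rv.tolist(),until_force=8); s=get_state(); print("hit",hit,s["position"].round(4),s["clock"])
if not hit:
    grab(40); s=get_state(); print("gap",s["finger_gap"],s["grasp_force"],s["position"].round(4))
    if s["finger_gap"]>.4:
        move_l((o+[0,0,.15]).tolist(),velocity=.2); s=get_state(); print("gap",s["finger_gap"],s["grasp_force"],s["contact_force"].round(2),s["clock"])
```

```text
hit False [ 0.3638 -0.4639  0.0108] 10.1833
gap 0.7523651702014083 43.95296931266785 [ 0.3637 -0.4639  0.0112]
gap 0.7537063160041878 44.37315344810486 [ 0.39 -0.58 -1.73] 11.3583
```

```bash
cat >> h.py <<'E'
GO=[.510,-.5603,-1.622,.072]; G=.011
def along(z,p=GO):
    r,o=lean(p); return (o+r@[0,0,z]).tolist()
def zof(p=GO):
    r,o=lean(p); return (r.T@(get_state()["position"]-o)).round(4)
E
python3 - <<'E'
from h import *
r,o=lean(GO)
d,h,q,rv=best(along(.15+G),r); print(h,np.round(q,2))
movep(along(.15+G),rv.tolist()); s=get_state(); print(zof(),s["finger_gap"],s["clock"])
move_l(along(.062+G),velocity=.12); print(zof(),get_state()["contact_force"].round(2))
hit=move_l(along(.018+G),velocity=.03,until_force=5); s=get_state(); print(hit,zof()-[0,0,G],s["contact_force"].round(2),s["finger_gap"],s["clock"])
f=frame("scene"); k=frame("side")
o=np.hstack([cv2.resize(f["img"][110:260,150:310],(400,375)),cv2.resize(k["img"][140:290,160:320],(400,375))]); cv2.imwrite("pics/n1.png",np.clip(o*1.4,0,255).astype(np.uint8)[:,:,::-1])
E
```

```text
1 [-0.64  0.4  -0.24  0.6  -0.46  0.9 ]
[-0.0025 -0.0003  0.1602] 0.7519091708009309 12.0417
[0.0007 0.     0.0733] [ 0.63  0.1  -0.85]
True [-0.0004 -0.0003  0.0228] [1.36 0.19 3.29] 0.7554031140395152 14.0917
```

View pics/n1.png

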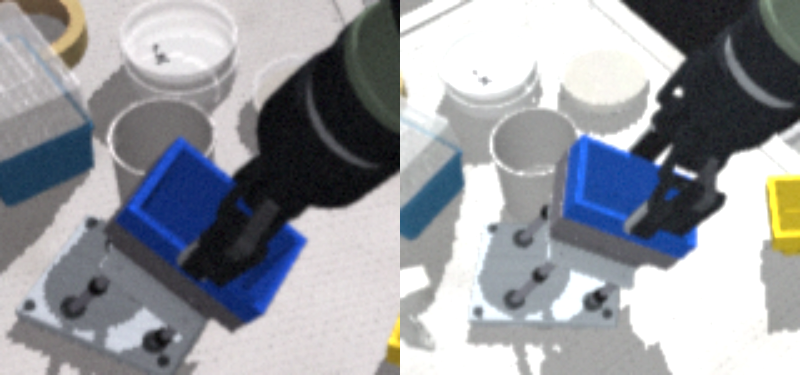

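Blue sits in the grey tub with rims parallel (scene crop ≈(205,230), side crop ≈(630,200)), at z≈22.8 mm. I'll release and press lightly on the floor with shut fingers to confirm it's home.

Run:
```python
from h import *
let_go(); print(zof(),get_state()["contact_force"].round(2))
move_l(along(.10),velocity=.15); grab(40)
hit=move_l(along(.018),velocity=.04,until_force=6); s=get_state(); print(hit,zof(),s["contact_force"].round(2),s["clock"])
move_l(along(.13),velocity=.2); let_go(); print(get_state()["clock"])
V=[]
for c in("scene","side","wrist"):
    f=frame(c); d=silhouettes(c,"blue_tub")
    if d: V.append((f,d[0]["mask"])); y=silhouettes(c,"yellow_tub"); print(c,len(y))
w=V[-1]; g,sc=fit(V[-1:],TUB,lambda p:lean([p[0],p[1],p[2],p[3]]),GO[:3]+[.09],[.005,.01,.03,.004]); print("blue",g.round(4),sc,"expect",np.round(along(.022),4))
v=[]
for c in("scene","side"):
    f=frame(c); d=silhouettes(c,"yellow_tub")
    if d: v.append((f,d[0]["mask"]))
print(fit(v,TUB,upright,[.469,-.3578,1.5741],[.006,.006,.05]))
```

```text
[-0.0025 -0.0014  0.033 ] [ 0.09 -0.51 -0.85]
False [0.0001 0.0001 0.0182] [-0.94  0.5   0.11] 18.1
19.5917
scene 1
side 0
wrist 1
blue [ 0.51   -0.5486 -1.6241  0.0889] 0.9894587310024319 expect [ 0.5106 -0.5486  0.0906]
(array([ 0.46931505, -0.35892296,  1.56502574]), np.float64(0.47138733884933615))
```

Run:
```python
from h import *
r,o=lean(GO); V=[]; ims=[]
for c in("wrist","scene","side"):
    f=frame(c); d=silhouettes(c,"blue_tub"); 
    if not d: print("none",c); continue
    V.append((f,d[0]["mask"])); print(c,d[0]["score"],d[0]["mask"].sum())
def pose(p): return lean([p[0],p[1],p[2],p[3]])
for n,vs in(("w",V[:1]),("ext",V[1:]),("all",V)):
    g,sc=fit(vs,TUB,pose,[.5106,-.5486,-1.622,.0895],[.005,.005,.03,.005]); print(n,g.round(4),round(sc,3),"in GO:",(r.T@(np.array([g[0],g[1],g[3]])-o)).round(4))
import pickle; pickle.dump(V,open("v2.pkl","wb"))
i=V[0][0]["img"].copy(); rr,oo=pose(g); draw(V[0][0],rr,oo,i)
a=cv2.resize(i[90:290,180:400],(440,400)); b=cv2.resize(V[-1][0]["img"][150:270,170:280],(360,400))
cv2.imwrite("pics/c1.png",np.hstack([a,b])[:,:,::-1])
```

```text
wrist 0.59 13021
scene 0.59 2818
side 0.64 1744
w [ 0.51   -0.5499 -1.6252  0.088 ] 0.984 in GO: [-0.0003 -0.0005  0.019 ]
ext [ 0.5042 -0.5479 -1.6364  0.0829] 0.897 in GO: [-0.0044 -0.0065  0.0157]
all [ 0.51   -0.5472 -1.6275  0.09  ] 0.915 in GO: [-0.0016 -0.0006  0.0222]
```

View pics/c1.png

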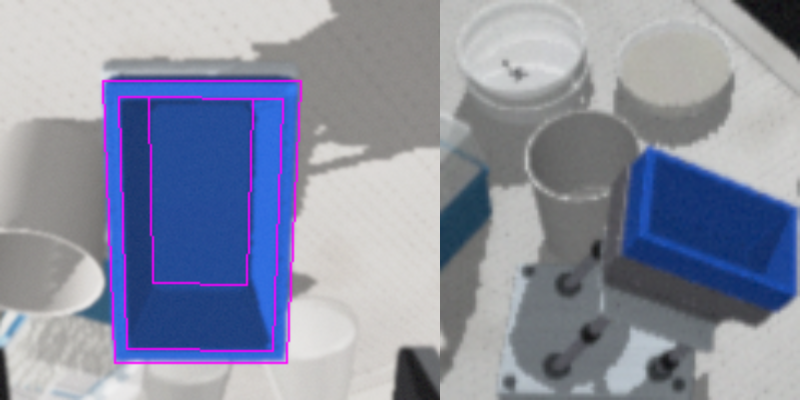

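The wrist crop shows blue centred in the grey tub, with its rim on the fitted outline and its skirt parallel to the grey rim. The axial position is still uncertain, since the light press stopped short of the floor. I'll press deeper to confirm.

Run:
```python
from h import *
grab(40); print(get_state()["clock"])
move_l(along(.028),velocity=.2); print(zof())
hit=move_l(along(.002),velocity=.04,until_force=6); s=get_state(); print(hit,zof(),s["contact_force"].round(2),s["clock"])
move_l(along(.13),velocity=.25); s=get_state(); print(s["clock"])
```

```text
21.3083
[0.0003 0.0002 0.0284]
True [-0.0003 -0.      0.0057] [0.85 0.3  0.88] 22.5167
23.1583
```

Light press: contact at 6 N, so blue is seated and the shut tips are effectively shorter than the nominal TCP, which matches the first missed grasp. Now the yellow tub.

Run:
```python
from h import *
let_go()
y=[.4692,-.3582,1.572]; r,o=upright(y); z=.009
d,h,q,rv=best(o+[0,0,z],r); movep((o+[0,0,.09]).tolist(),rv.tolist()); print(get_state()["clock"])
hit=move_l((o+[0,0,z]).tolist(),velocity=.12,until_force=8); s=get_state(); print("hit",hit,s["position"].round(4),s["clock"])
if not hit:
    grab(45); s=get_state(); G=s["position"][2]; print("gap",s["finger_gap"],s["grasp_force"],G)
    if s["finger_gap"]>.4:
        move_l((o+[0,0,.15]).tolist(),velocity=.25); s=get_state(); print("gap",s["finger_gap"],s["contact_force"].round(2),s["clock"])
        r,o=lean(GO); d,h,q,rv=best(along(.15+G),r); movep(along(.15+G),rv.tolist())
        move_l(along(.083+G),velocity=.15); print(zof(),get_state()["finger_gap"])
        hit=move_l(along(.036+G),velocity=.035,until_force=5); s=get_state(); print(hit,zof()-[0,0,G],s["contact_force"].round(2),s["finger_gap"],s["clock"])
        f=frame("scene"); k=frame("side")
        o=np.hstack([cv2.resize(f["img"][110:260,150:310],(400,375)),cv2.resize(k["img"][140:290,160:320],(400,375))]); cv2.imwrite("pics/n2.png",np.clip(o*1.4,0,255).astype(np.uint8)[:,:,::-1])
```

```text
24.5833
hit False [ 0.4699 -0.3586  0.0097] 25.4083
gap 0.7550345871407554 49.5887017250061 0.010501110047246902
gap 0.7537942023333282 [-0.07  0.23 -1.67] 26.45
[-0.0001 -0.0008  0.0929] 0.75439069871681
True [-0.0007     -0.0004      0.04169889] [ 0.54 -0.4   1.91] 0.7517111842882161 28.65
```

View pics/n2.png

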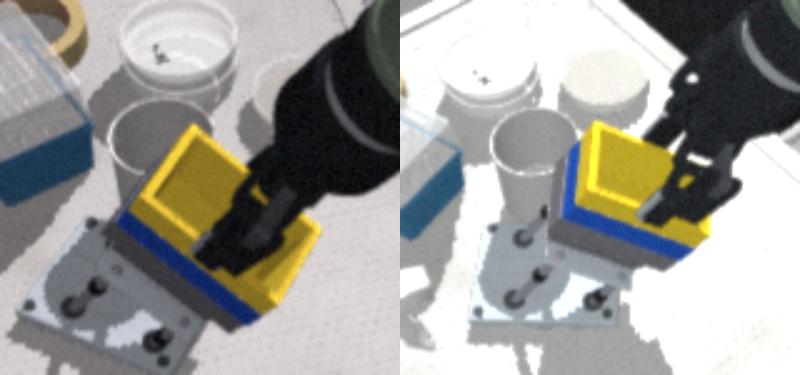

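Yellow is nested on blue with rims parallel (scene crop ≈(225,215), side ≈(640,180)). Next I press down along the slope while still holding it.

Run:
```python
from h import *
sleep(.25); z0=zof(); G=.0105; z=z0[2]
hit=move_l(along(z-.034),velocity=.025,until_force=15); s=get_state(); print(hit,z0,zof(),"travel",z-zof()[2],s["contact_force"].round(2),s["finger_gap"],s["clock"])
```

```text
True [-0.0014 -0.0007  0.0522] [-0.0014 -0.0007  0.0341] travel 0.018100000000000005 [-0.79  4.28  6.28] 0.7505100522713405 29.825
```

Run:
```python
from h import *
let_go(); move_l(along(.085),velocity=.2); grab(40)
move_l(along(.022),velocity=.2)
hit=move_l(along(-.03),velocity=.03,until_force=6); za=zof(); s=get_state(); print(hit,za,s["contact_force"].round(2),s["clock"])
if hit:
    hit=move_l(along(za[2]-.02),velocity=.025,until_force=14); s=get_state(); print(hit,zof(),s["contact_force"].round(2),s["clock"])
```

```text
True [0.     0.0001 0.0085] [-0.35  2.44  5.25] 32.5583
True [0.0001 0.0001 0.0085] [-0.38  2.6   4.22] 32.8083
```

Pressing with 14 N more gave no further movement, so the sled is at its stop. I'll retreat and check.

Run:
```python
from h import *
move_l(along(.15),velocity=.25); print(get_state()["clock"])
w=frame("wrist"); r,o=lean(GO)
D={}
for n in("yellow_tub",):
    d=silhouettes("wrist",n)
    if d: g,sc=fit([(w,d[0]["mask"])],TUB,lean,[.51,-.548,-1.622,.092],[.005,.005,.03,.005]); print(n,g.round(4),sc,(r.T@(np.array([g[0],g[1],g[3]])-o)).round(4))
f=frame("scene"); k=frame("side")
o=np.hstack([cv2.resize(f["img"][150:270,150:270],(400,400)),cv2.resize(k["img"][170:290,180:300],(400,400))]); cv2.imwrite("pics/end.png",np.clip(o*1.4,0,255).astype(np.uint8)[:,:,::-1])
```

```text
33.525
yellow_tub [ 0.5103 -0.5468 -1.6165  0.0886] 0.9611036071184489 [-0.0027 -0.0004  0.0212]
```

View pics/end.png

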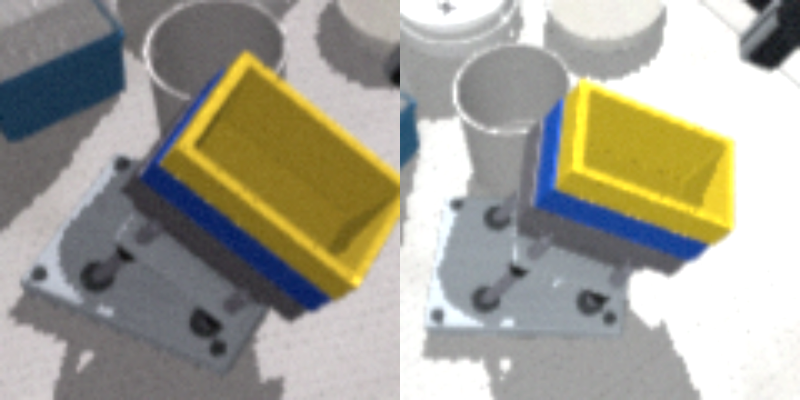

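The stack is parallel and nested, with yellow at about (280,160) and (650,160) in the two crops. The yellow origin is 21 mm up the grey axis, against about 22.5 mm expected with the sled at its stop. The cup hasn't moved.

```bash
python3 -c "
from cell import *
print(sign_off())"
```

```text
the job is handed in; nothing more can be done
None
```

I handed the job in at about 34 s with blue home in grey, yellow home in blue, the sled at its lower stop (14 N more moved nothing) and the cup untouched; no verdict came back, and I viewed 11 pictures, one over the limit of 10.

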